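Hang the hammer back between its neighbours

ROBOT

A 7-joint arm with a two-finger parallel gripper is mounted at the origin on the work surface. World frame = base frame: x ahead of the robot, y to its left, z up, the work surface at z = 0. Lengths are in m, angles in rad, forces in N, time in s.
With the tool pointing down it reaches from about 0.4 to 0.85 m from the base axis. Payload 4.5 kg.
Tool frame: the origin (TCP) lies midway between the tips of the shut fingers; the grasp point (between the pads) lies 19 mm behind it; z points along the fingers, x is the direction in which the jaws open and shut, and the axes are right-handed (so a half turn about z gives the same grasp; the last joint's range is limited). The gripper opens to 85 mm and grips with 20 to 120 N. Pads are 22 mm wide; open, the fingers measure 114 mm over their backs; the gripper's body (76 mm by 85 mm) begins 54 mm behind the grasp point. The pads swing forward as they close: fully open they stand 13 mm farther back than shut.
Start: joints at [1.245, 0.689, -0.195, 1.565, 0.157, 0.902, -0.215], TCP at [0.22, -0.585, 0.231] pointing down, gripper open.
Joint ranges: [-3.01, 3.01], [-0.46, 2.08], [-1.47, 1.51], [0.13, 2.56], [-1, 4.14], [0.04, 2.09], [-2.66, 2.66]. Speed limits (rad/s): [2.57, 2.57, 3.14, 3.14, 3.14, 3.14, 3.14].

INTERFACE

Orientations are given as a unit quaternion [w, x, y, z].
In Python, from workcell import robot, optics gives the robot as it stands.
- The arm moves only by the tool step_arm, never from a script. Its argument "moves" is a list of rows, each a list of 7 numbers: the closure, from 0 (fully open) to 1 (shut), then the shift along the tool's x, y, z normalised to -1 to 1, where 1 is 0.75 m, then the turn, a rotation vector about the tool's x, y, z normalised to -1 to 1, where 1 is pi rad. A call has 1 to 5 rows; each row shifts and turns the commanded pose from where the row before left it, along the tool's axes as they then stand; what a row does not reach is not made up. A row lasts 1/12 s, in which the tool goes at most 41.7 mm and 7.16 degrees, less where a joint would pass 70% of its speed; a pose out of reach is approached as far as the arm can. A call with a number of a shift or a turn outside -1 to 1 is refused whole. A call with a gripper value outside its range is refused whole. The fingers move at their own pace and stop on an object; the grip force is fixed at half the most. Time passes only in rows, so rows that do not move let the fingers close. It gives the time, the measured TCP pose, the force and the opening at its end, in the units of the state.
- robot.state(): the state, without advancing time (a new reading comes with each control period).
- optics.get_image(name): name is "scene" or "top" or "wrist"; returns the picture (400x640x3 uint8, red, green, blue); there is no depth.
- optics.camera_info(name): a dict with "camera_matrix" (3x3 intrinsics, pixels), "k1" (the pictures are not rectified: a ray, as slopes to the right and down, at radius r is drawn at 1 + k1 r^2 times it, then the intrinsics apply), "camera_from_world" (4x4, takes a point from world to camera coordinates). Camera axes: x right, y up, looking along -z (the intrinsics and any distortion apply to the point x, -y, -z); pixel columns grow to the right and rows downward; lengths in m; the calibration is good to about 2 mm. A picture is of the moment at which its call begins: read the wrist's pose just before it. camera_info takes no time and is no camera call; for the wrist camera it gives the pose at the moment of the call.
- robot.job_done(): hands the job in, once; it reports no verdict.
The state is a dict: "time": time; "qpos": joint angles; "dq": joint speeds; "effort": joint torques, N m; "eef_pos": TCP position; "tcp_rot": TCP orientation; "force": force on the tool from outside, world axes, zero at the start; "wrist_torque": the same for the moment, N m; "gripper_width": finger opening in m.
Only numpy, scipy, OpenCV 4.12 (cv2) and the standard library are available. Lean on these libraries where they do the work, as an engineer would, in place of code of your own. Each camera call takes 0.05 s, during which the arm holds its last target. There are 200 camera calls.

TASK

Take the hammer that stands in the wooden holder and hang it on the free hook of the tool rack: bring its handle into the mouth of the hook from the front, work it gently in between the prongs and past the spring rollers until it is home against the stop, then let the head down gently to rest squarely on both prongs and let go. Keep the hammer upright and do not force the handle (never more than about 20 N on the hook) and do not knock the tools hanging on either side.

Things in the scene. Friction and masses are not known exactly. Their poses are not given: they have to be found in the camera images.
- hammer_head (a point): Centre of the steel head of the small hammer standing head-up in the wooden holder. Middle block 30 (x) x 38 (y) x 28 (z, up) mm, with a round 25 mm dia. face piece at each side: 88 mm long in all along y, both ends alike. Underside of head 14 mm below this point. Grip the block from above across its 30 mm (x).
- hammer: The same hammer, 0.3 to 0.6 kg; origin at the foot of its handle, 214 mm below the head's centre; z along the handle towards the head. The handle is wood, straight, round, 18 mm dia., 200 mm long, from the foot to the underside of the head.
- holder: Fixed plywood block 90 x 200 x 75 mm (x, y, z), origin under its centre. The hammer stands in a 23 mm hole, 65 mm deep, at y = -50 mm in its frame, head along y; a short punch stands at y = +50 mm, its top 100 mm above the table. The hammer leaves its hole once lifted 65 mm.
- rack: Fixed tool rack, red rail on two posts; origin on the table, under the line of the hung handles. Rail along y, four two-pronged hooks at about y = -174, -58, 58, 174 mm, prongs pointing to -x, prong tops 230 mm above the table; nothing of the rack is higher. Three hooks carry tools; one of the middle two is free.
- hook: Bracket of the free hook. x, y as the rack; origin level with the prong tops, 230 mm up. Its fork is one stiff piece (two prongs, two rollers, stop) set by hand in the slotted bracket, up to 14 mm forward or back (x) and 9 mm left or right (y) of nominal, not turned; how far is not reported: feel or see it. Origin: axis of a fully home handle if the fork were nominal.
- hook_mouth (a point): Nominal middle of the fork's mouth between the prong ends, 52 mm in front (-x) of the hook origin, level with the prong tops; the real one is shifted with the fork. Behind it (+x), mouth 49 mm wide, narrowing evenly over 14 mm to a 21 mm gap (handle 18 mm), straight to the stop, a bar joining the prongs, its face 61.5 mm behind the mouth.
- hook_rollers (a point): Nominal middle between the two upright spring rollers (10 mm dia., 11 mm in front of the home handle's axis, each 5 mm into the gap, 6 mm below the prong tops); the real one is shifted with the fork. Pushing the handle past takes 5 to 12 N, then the force drops; home, 9 mm on, the stop raises it at once. Prongs 12 mm high, 8 mm thick.
- mallet_head (a point): Wooden mallet hung on an end hook of the rack, block head 50 x 84 x 55 mm (x, y, z); this point lies on its axis, 14 mm above the underside of the head. Leave it alone.
- mallet: The mallet; origin at the foot of its 200 mm handle.
- ballpein_head (a point): Ball-pein hammer hung on the other middle hook, head 28 x 87 x 28 mm; point at the head's centre. Leave it alone.
- ballpein: The ball-pein hammer; origin at the foot of its 200 mm handle.
- softface_head (a point): Soft-faced hammer hung on the other end hook, head 37 x 88 x 40 mm; this point lies on its axis, 14 mm above the underside of the head. Leave it alone.
- softface: The soft-faced hammer; origin at the foot of its 200 mm handle.
Not all that is in view belongs to the job. Leave any pink look-alike of the hammer alone.

How it is judged:
On the way, in this order (a step that is already met when the one before it is completed fails the run):
1. the hammer is lifted out of the holder (z of hammer_head in the frame of holder above 0.28 m), for 0.1 s.
2. its handle is in the mouth of the free hook, between the prongs, from the front (x of hammer_head in the frame of hook between -0.07 and -0.01 m and y of hammer_head in the frame of hook between -0.02 and 0.02 m and z of hammer_head in the frame of hook between 0.008 and 0.06 m), for 0.1 s.
At the end, for the whole second after the job is handed in: The hammer hangs at rest with its weight on the free hook: handle axis within 17 mm of the middle of the stop bar (behind the rollers), head centre 10-18 mm above the prong tops, upright within 0.08 rad, along the rack within 0.17 rad; the other three tools are within 10 mm of where they hung (horizontal distance between hammer_head and fork_stop below 0.017 m and x of hammer_head in the frame of hook between -0.02 and 0.02 m and y of hammer_head in the frame of hook between -0.016 and 0.016 m and z of hammer_head in the frame of hook between 0.01 and 0.018 m and angle between hammer's own z axis and vertical below 0.08 rad and angle between the y axis of hammer and the y axis of hook, either way round below 0.17 rad and contact force between hammer and hook above 1 N and linear speed of hammer below 0.02 m/s and distance of each of mallet_head, ballpein_head, softface_head from where it was at the start of the episode below 0.01 m); the robot touches nothing.
It fails at once if the handle is forced: more than 20 N between the hammer's handle and the hook (contact force between hammer_handle and hook above 20 N).
It fails at once if the hammer is dropped onto the hook (faster than 0.3 m/s at the hook) (linear speed of hammer above 0.3 m/s and distance between hammer_head and hook below 0.05 m).
It fails at once if the hammer is twisted over in the hook (more than 0.15 rad from upright) (angle between hammer's own z axis and vertical above 0.15 rad and horizontal distance between hammer_head and fork_stop below 0.065 m).
It fails at once if the gripper forces the hook with more than 20 N (contact force between the fingers and hook above 20 N).
It fails at once if a neighbouring tool is knocked (moved more than 15 mm, or struck with more than 8 N by hammer or gripper) (distance of any of mallet_head, ballpein_head, softface_head from where it was at the start of the episode above 0.015 m or contact force between any of hammer, the arm, the fingers and mallet above 8 N or contact force between any of hammer, the arm, the fingers and ballpein above 8 N or contact force between any of hammer, the arm, the fingers and softface above 8 N).
It also fails if it takes over 72 s, if anything falls off the work surface, if the arm or the gripper's body presses on something with over 40 N, if the wrist force passes 120 N, or if a joint passes its speed limit or range.

## Working session

There is one attempt and no reset: what is moved stays moved. The work goes in short steps, Python scripts to look and compute and a tool call to move; the robot and the scene stay as the last step left them, time stands still between calls to the robot, and variables do not carry over. Pictures are saved under pics/ and viewed, about 8 in all and at most 12, crops included, and the job is handed in when it is done.

Besides the shell and the picture viewer there is one more tool, called after "Emit:" as a command line: name --pt "numbers of a row" for each row, then --argument value for the rest. step_arm: Moves the arm, as the interface text tells. Scaled input: -1 to 1 covers 0.75 m each way for a shift and pi rad each way for a turn. Its arguments: {"type":"object","properties":{"moves":{"type":"array"}},"required":["moves"]}

```bash
mkdir -p pics
cat > h.py <<'E'
import numpy as np, cv2
from workcell import robot, optics
def snap(n,f):
    i=optics.camera_info(n); im=optics.get_image(n)
    cv2.imwrite('pics/'+f+'.png',im[:,:,::-1]); np.save('pics/'+f+'.npy',np.array([i],dtype=object),allow_pickle=True); return im,i
def info(f): return np.load('pics/'+f+'.npy',allow_pickle=True)[0]
def ray(i,uv):
    K=np.array(i['camera_matrix'],float); T=np.array(i['camera_from_world'],float)
    d=np.linalg.inv(K)@[uv[0],uv[1],1]; d=d[:2]/d[2]; s=d.copy()
    for _ in range(30): s=d/(1+i['k1']*(s@s))
    R=T[:3,:3]; return -R.T@T[:3,3], R.T@np.array([s[0],-s[1],-1])
def atz(i,uv,z):
    o,d=ray(i,uv); return o+d*(z-o[2])/d[2]
def tri(obs):
    A=np.zeros((3,3));b=np.zeros(3)
    for i,uv in obs:
        o,d=ray(i,uv); d=d/np.linalg.norm(d); P=np.eye(3)-np.outer(d,d); A+=P;b+=P@o
    x=np.linalg.solve(A,b)
    res=[np.linalg.norm(np.cross(x-ray(i,u)[0],ray(i,u)[1]/np.linalg.norm(ray(i,u)[1]))) for i,u in obs]
    return x,res
def proj(i,X):
    T=np.array(i['camera_from_world'],float);c=T[:3,:3]@X+T[:3,3];s=np.array([c[0],-c[1]])/-c[2]
    s=s*(1+i['k1']*(s@s)); return (np.array(i['camera_matrix'])@[*s,1])[:2]
E
python3 - <<'E'
from h import *
a,i=snap('scene','s0'); b,j=snap('top','t0')
for k in (i,j): print(np.round(k['camera_matrix'],1).tolist(),k['k1'],np.round(ray(k,(320,200)),2).tolist())
cv2.imwrite('pics/both.png',np.vstack([a[:,:,::-1],b[:,:,::-1]])[:, :])
print(robot.state())
E
```

```text
[[458.6, 0.0, 323.6], [0.0, 458.6, 199.6], [0.0, 0.0, 1.0]] -0.11279260837064731 [[1.03, -0.14, 1.01], [-0.54, 0.11, -0.83]]
[[395.4, 0.0, 320.9], [0.0, 395.4, 196.8], [0.0, 0.0, 1.0]] -0.05513762211727661 [[0.31, -0.0, 0.95], [0.22, -0.0, -0.98]]
{'time': 0.1, 'qpos': array([ 1.24478458,  0.68995601, -0.19454072,  1.56621443,  0.15732191,
        0.90246423, -0.21511558]), 'dq': array([ 6.42925857e-05, -2.63599325e-03,  9.41155532e-04, -3.49873651e-03,
        8.99606215e-04, -4.58759428e-04, -9.01172078e-04]), 'effort': array([-3.43430300e-03, -5.40604734e+01, -1.27157405e+00, -1.58987796e+01,
        9.34418669e-03,  4.31290915e-03,  2.66261986e-05]), 'eef_pos': array([ 0.21983027, -0.58446336,  0.23053669]), 'tcp_rot': array([-4.21620578e-04,  8.22246512e-01, -5.69130912e-01, -7.07748578e-04]), 'force': array([-0.39374184,  0.32528268, -0.07679556]), 'wrist_torque': array([-0.01903456, -0.03999447, -0.04290873]), 'gripper_width': 0.08553081116609194}
```

View pics/s0.png

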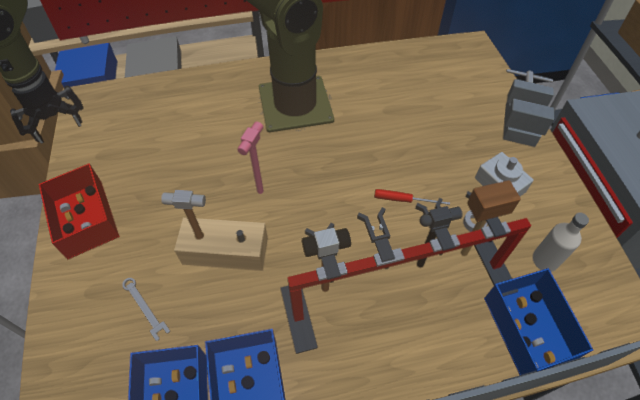

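View pics/t0.png

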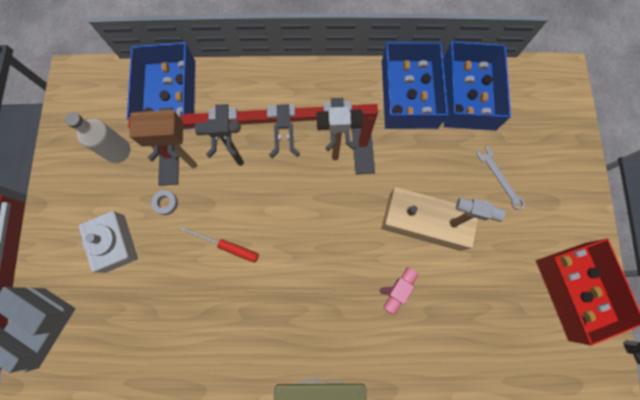

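The grey hammer stands in the holder at scene (183,199) and top (480,209). The pink look-alike, at scene (250,140) and top (402,290), stands free, so I leave it alone. The free hook is at scene (378,235) and top (284,130). I'll enlarge both.

Run:
```python
from h import *
s=cv2.imread('pics/s0.png');t=cv2.imread('pics/t0.png')
def c(im,x,y): return cv2.resize(im[y:y+60,x:x+80],(400,300),interpolation=cv2.INTER_CUBIC)
# 5x
cv2.imwrite('pics/crop1.png',np.vstack([np.hstack([c(s,150,180),c(t,435,180)]),np.hstack([c(s,340,205),c(t,244,100)])]))
```

```text
(no output)
```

View pics/crop1.png

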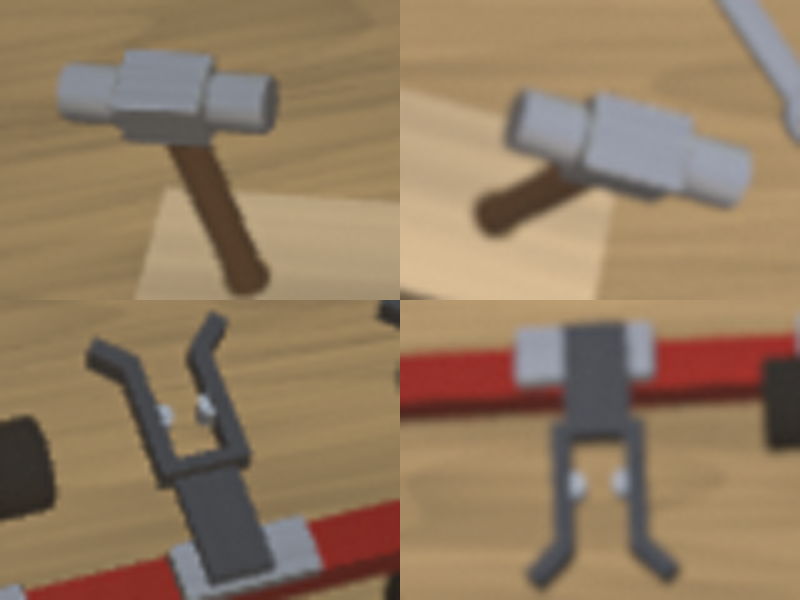

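Crop: the grey hammer stands in the plywood holder, so it is the one meant. The fork is empty, and its rollers show up bright in both views. Triangulating now.

Run:
```python
from h import *
i,j=info('s0'),info('t0')
S=lambda ox,oy,x,y:((x+.5)/5-.5+ox,(y+.5)/5-.5+oy)
P={'headL':((72,93),(742,178)),'headR':((268,103),(518,122)),'headC':((170,98),(630,150)),'foothole':((248,280),(492,215))}
# scene left = -y ; top right = -y
for k,(a,b) in P.items(): print(k,[np.round(v,4) for v in tri([(i,S(150,180,*a)),(j,S(435,180,b[0]-400,b[1]))])])
Q={'rolL-y':((165,415),(621,482)),'rolR+y':((206,408),(577,485)),'tip-y':((98,350),(670,572)),'tip+y':((217,318),(538,578)),'stop':((205,460),(600,432))}
for k,(a,b) in Q.items(): print(k,[np.round(v,4) for v in tri([(i,S(340,205,a[0],a[1]-300)),(j,S(244,100,b[0]-400,b[1]-300))])])
for n,uv in {'railR':(378,107),'railL':(183,119),'railRb':(378,116)}.items(): print(n,np.round(atz(j,uv,.22),4))
for n,uv in {'h1':(397,188),'h2':(480,222),'h3':(471,248),'h4':(384,219)}.items(): print('holder',n,np.round(atz(j,uv,.075 if n!='h3' else 0.),4))
```

```text
headL [array([ 0.4433, -0.349 ,  0.2218]), array([0.002, 0.002])]
headR [array([ 0.4655, -0.2661,  0.221 ]), array([0.0004, 0.0004])]
headC [array([ 0.4545, -0.3075,  0.2213]), array([0.0013, 0.0013])]
foothole [array([ 0.4549, -0.3068,  0.0671]), array([0.0004, 0.0004])]
rolL-y [array([0.6026, 0.06  , 0.2255]), array([0.0002, 0.0002])]
rolR+y [array([0.6021, 0.0773, 0.224 ]), array([0.0001, 0.0001])]
tip-y [array([0.5663, 0.0412, 0.223 ]), array([0.001, 0.001])]
tip+y [array([0.563 , 0.0921, 0.2259]), array([0.0008, 0.0008])]
stop [array([0.6247, 0.0696, 0.2239]), array([0.001, 0.001])]
railR [ 0.6668 -0.121   0.22  ]
railL [0.6431 0.2723 0.22  ]
railRb [ 0.6471 -0.1202  0.22  ]
holder h1 [ 0.5349 -0.1801  0.075 ]
holder h2 [ 0.4546 -0.3659  0.075 ]
holder h3 [ 0.4034 -0.3688  0.    ]
holder h4 [ 0.4629 -0.1472  0.075 ]
```

Emit:
step_arm --pt "0 0 0 -0.024 0 0 -0.038" --pt "0 0 0 -0.024 0 0 -0.038" --pt "0 0 0 -0.024 0 0 -0.038" --pt "0 0 0 -0.024 0 0 -0.038" --pt "0 0 0 -0.024 0 0 -0.038"

```text
time: 0.52
eef_pos: [0.2198, -0.5846, 0.3217]
tcp_rot: [-0.0, 0.954, -0.299, -0.0]
force: [0.5, -0.2, -0.2]
gripper_width: 0.0858
```

Emit:
step_arm --pt "0 0 0 0 0 0 -0.038" --pt "0 0 0 0 0 0 -0.038" --pt "0 0 0 0 0 0 -0.036" --pt "0 0.0207 -0.0438 0 0 0 0" --pt "0 0.0207 -0.0438 0 0 0 0"

```text
time: 0.93
eef_pos: [0.2651, -0.5304, 0.3202]
tcp_rot: [-0.0, 0.991, -0.134, -0.001]
force: [1.1, 0.4, 0.2]
gripper_width: 0.0854
```

Emit:
step_arm --pt "0 0.0207 -0.0438 0 0 0 0" --pt "0 0.0207 -0.0438 0 0 0 0" --pt "0 0.0207 -0.0438 0 0 0 0" --pt "0 0.0207 -0.0438 0 0 0 0" --pt "0 0.0207 -0.0438 0 0 0 0"

```text
time: 1.35
eef_pos: [0.3851, -0.3895, 0.321]
tcp_rot: [-0.0, 0.991, -0.131, -0.0]
force: [0.2, -0.3, 0.7]
gripper_width: 0.0858
```

Emit:
step_arm --pt "0 0.0204 -0.0432 0 0 0 0" --pt "0 0.0204 -0.0432 0 0 0 0" --pt "0 0.0204 -0.0432 0 0 0 0" --pt "0 0 0 0 0 0 0"

```text
time: 1.68
eef_pos: [0.4599, -0.3005, 0.3217]
tcp_rot: [-0.003, 0.992, -0.124, 0.002]
force: [0.0, 0.2, 1.0]
gripper_width: 0.0853
```

Run:
```python
from h import *
print(robot.state()['eef_pos'], robot.state()['force'])
im,i=snap('wrist','w1')
for c in [(.4545,-.3075,.2353)]: print(proj(i,np.array(c)))
y=np.array([.259,.966,0]);x=np.array([.966,-.259,0]);c=np.array([.4545,-.3075,.2353])
im=im[:,:,::-1].copy()
pts=[proj(i,c+a*x*.015+b*y*.019) for a,b in((-1,-1),(-1,1),(1,1),(1,-1))]
cv2.polylines(im,[np.int32(np.round(pts))],True,(0,255,0),1)
cv2.imwrite('pics/w1o.png',im)
```

```text
[ 0.45993467 -0.30047501  0.32173977] [0.04542048 0.18384299 1.02539822]
[312.51304803 215.32414111]
```

View pics/w1o.png

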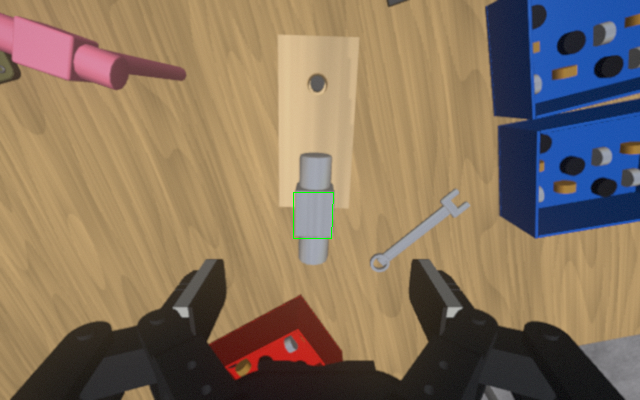

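Run:
```python
from h import *
s=robot.state();print(s['eef_pos'],s['tcp_rot'],abs(s['dq']).max(),s['force'])
im,i=snap('wrist','w2')
a=np.array([.259,.966,0]);c=np.array([.4545,-.3075,.2213])
print(proj(i,c+.044*a),proj(i,c-.044*a))
g=im[130:290,250:380,::-1]; cv2.imwrite('pics/w2c.png',cv2.resize(g,None,fx=3.7,fy=3.7,interpolation=2))
i1=info('w1');print(i1['camera_from_world']-i['camera_from_world'])
```

```text
[ 0.45716583 -0.30434544  0.32140612] [-1.32563664e-03  9.91995997e-01 -1.26260195e-01  7.39449501e-04] 0.08144371504160368 [-0.63259409 -1.0200104   0.02046062]
[315.45099568 149.54457058] [314.74127284 252.80509859]
[[ 0.00098197  0.00385144  0.00224361 -0.0017245 ]
 [-0.00274848  0.00181418  0.00334886 -0.0033866 ]
 [-0.00408065 -0.00241949  0.001063   -0.00087812]
 [ 0.          0.          0.          0.        ]]
```

View pics/w2c.png

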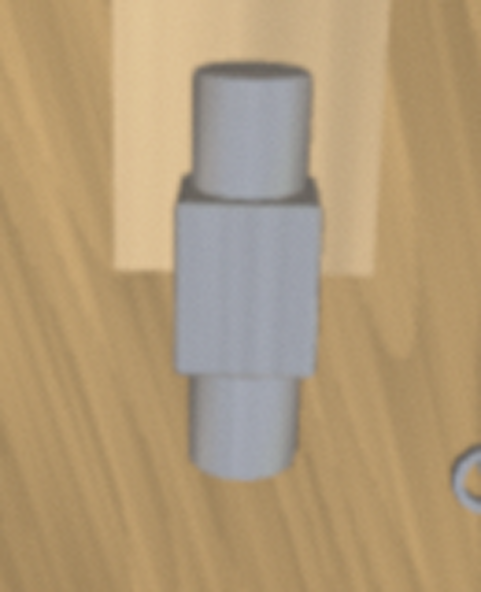

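Run:
```python
from h import *
i=info('w2')
S=lambda x,y:((x+.5)/3.7-.5+250,(y+.5)/3.7-.5+130)
C=[atz(i,S(*p),.2353) for p in((179,203),(320,205),(316,376),(178,373))]
for c in C: print(np.round(c,4))
print('ctr',np.mean(C,0)); d=(C[0]+C[1]-C[2]-C[3])[:2]; print('yaw',np.degrees(np.arctan2(-d[0],d[1])),np.linalg.norm(d)/2)
s=robot.state();print(s['eef_pos'],s['tcp_rot'],abs(s['dq']).max(),s['force'])
```

```text
[ 0.4473 -0.2849  0.2353]
[ 0.4748 -0.2925  0.2353]
[ 0.4652 -0.3288  0.2353]
[ 0.437  -0.3208  0.2353]
ctr [ 0.45606471 -0.30676838  0.2353    ]
yaw -15.333824464529359 0.03745406764611738
[ 0.45503895 -0.30732093  0.32107349] [-2.70518526e-04  9.91696117e-01 -1.28602871e-01 -1.97422105e-04] 0.05367324425753616 [-1.07688321 -1.21382822  0.07753572]
```

Emit:
step_arm --pt "0 0 0 0.04 0 0 0" --pt "0 0 0 0.04 0 0 0" --pt "0 0 0 0.035 0 0 0" --pt "0 0 0 0.02 0 0 0" --pt "0 0 0 0.012 0 0 0"

```text
time: 2.2
eef_pos: [0.4514, -0.3103, 0.2086]
tcp_rot: [-0.0, 0.991, -0.132, -0.002]
force: [-0.3, 0.0, -0.1]
gripper_width: 0.0854
```

Emit:
step_arm --pt "0 0 0 0 0 0 0" --pt "0 0 0 0 0 0 0" --pt "0 0 0 0 0 0 0" --pt "0 0 0 0 0 0 0"

```text
time: 2.53
eef_pos: [0.4549, -0.3097, 0.2123]
tcp_rot: [0.001, 0.991, -0.131, 0.001]
force: [-0.4, -0.5, -0.4]
gripper_width: 0.0853
```

Emit:
step_arm --pt "1 0 0 0 0 0 0" --pt "1 0 0 0 0 0 0" --pt "1 0 0 0 0 0 0" --pt "1 0 0 0 0 0 0" --pt "1 0 0 0 0 0 0"

```text
time: 2.95
eef_pos: [0.4546, -0.3092, 0.2115]
tcp_rot: [0.0, 0.991, -0.131, 0.001]
force: [1.4, -0.5, -2.1]
gripper_width: 0.029
```

Emit:
step_arm --pt "1 0 0 0 0 0 0" --pt "1 0 0 0 0 0 0" --pt "1 0 0 0 0 0 0" --pt "1 0 0 0 0 0 0" --pt "1 0 0 0 0 0 0"

```text
time: 3.37
eef_pos: [0.4546, -0.3092, 0.2115]
tcp_rot: [0.0, 0.991, -0.131, 0.001]
force: [0.3, 0.5, 5.8]
gripper_width: 0.0289
```

Emit:
step_arm --pt "1 0 0 -0.01 0 0 0" --pt "1 0 0 -0.02 0 0 0" --pt "1 0 0 -0.025 0 0 0" --pt "1 0 0 -0.025 0 0 0" --pt "1 0 0 -0.025 0 0 0"

```text
time: 3.78
eef_pos: [0.4528, -0.3086, 0.2895]
tcp_rot: [-0.001, 0.991, -0.131, -0.002]
force: [0.0, -0.6, -6.0]
gripper_width: 0.0291
```

Emit:
step_arm --pt "1 0 0 -0.025 0 0 0" --pt "1 0 0 -0.01 0 0 0" --pt "1 0 0 0 0 0 0" --pt "1 0 0 0 0 0 0" --pt "1 0 0 0 0 0 0"

```text
time: 4.2
eef_pos: [0.4529, -0.3087, 0.3143]
tcp_rot: [-0.001, 0.991, -0.131, -0.002]
force: [-0.4, -0.2, -5.6]
gripper_width: 0.0289
```

Emit:
step_arm --pt "1 0 0 0 0 0 -0.0343" --pt "1 0 0 0 0 0 -0.0343" --pt "1 0 0 0 0 0 -0.0343" --pt "1 0.0034 -0.015 0 0 0 0" --pt "1 0.0069 -0.03 0 0 0 0"

```text
time: 4.62
eef_pos: [0.4582, -0.2774, 0.3143]
tcp_rot: [0.0, 1.0, 0.026, -0.001]
force: [0.1, -0.2, -6.1]
gripper_width: 0.029
```

Emit:
step_arm --pt "1 0.01 -0.044 0 0 0 0" --pt "1 0.01 -0.044 0 0 0 0" --pt "1 0.01 -0.044 0 0 0 0" --pt "1 0.01 -0.044 0 0 0 0" --pt "1 0.01 -0.044 0 0 0 0"

```text
time: 5.03
eef_pos: [0.4864, -0.1053, 0.3153]
tcp_rot: [-0.0, 1.0, 0.029, -0.001]
force: [0.7, 0.4, -5.8]
gripper_width: 0.029
```

Emit:
step_arm --pt "1 0.01 -0.044 0 0 0 0" --pt "1 0.01 -0.044 0 0 0 0" --pt "1 0.01 -0.044 0 0 0 0" --pt "1 0.01 -0.044 0 0 0 0" --pt "1 0.007 -0.03 0 0 0 0"

```text
time: 5.45
eef_pos: [0.512, 0.0537, 0.3156]
tcp_rot: [-0.001, 1.0, 0.031, -0.0]
force: [0.3, 1.1, -6.2]
gripper_width: 0.0291
```

Emit:
step_arm --pt "1 0.004 -0.018 0 0 0 0" --pt "1 0 0 0 0 0 0" --pt "1 0 0 0 0 0 0" --pt "1 0 0 0 0 0 0" --pt "1 0 0 0 0 0 0"

```text
time: 5.87
eef_pos: [0.5146, 0.0607, 0.3155]
tcp_rot: [0.001, 1.0, 0.029, -0.001]
force: [0.8, -0.2, -6.3]
gripper_width: 0.0291
```

Emit:
step_arm --pt "1 0 0 0 0 0 0" --pt "1 0 0 0 0 0 0" --pt "1 0 0 0 0 0 0"

```text
time: 6.12
eef_pos: [0.5151, 0.0614, 0.316]
tcp_rot: [0.0, 1.0, 0.03, -0.0]
force: [0.8, -0.2, -5.5]
gripper_width: 0.0289
```

Emit:
step_arm --pt "1 0 0 0.02 0 0 0" --pt "1 0 0 0.03 0 0 0" --pt "1 0 0 0.03 0 0 0" --pt "1 0 0 0.0187 0 0 0" --pt "1 0 0 0 0 0 0"

```text
time: 6.53
eef_pos: [0.5131, 0.0609, 0.2393]
tcp_rot: [0.001, 1.0, 0.03, -0.003]
force: [-0.4, -1.1, -5.2]
gripper_width: 0.0289
```

Emit:
step_arm --pt "1 0 0 0 0 0 0" --pt "1 0 0 0 0 0 0" --pt "1 0 0 0 0 0 0" --pt "1 0 0 0 0 0 0" --pt "1 0 0 0 0 0 0"

```text
time: 6.95
eef_pos: [0.5156, 0.0622, 0.2428]
tcp_rot: [-0.0, 1.0, 0.03, 0.001]
force: [-1.0, -0.5, -6.0]
gripper_width: 0.0287
```

Run:
```python
from h import *
s=robot.state();print(s['eef_pos'],s['tcp_rot'],abs(s['dq']).max(),s['force'],s['wrist_torque'])
w,_=snap('wrist','w3');t,_=snap('top','t3');c,_=snap('scene','s3')
f=lambda im,x,y,k:cv2.resize(im[y:y+300//k,x:x+400//k,::-1],(400,300),interpolation=2)
cv2.imwrite('pics/m3.png',np.vstack([np.hstack([cv2.resize(w[:,:,::-1],(400,250))[0:250],np.zeros((250,400,3),np.uint8)]),np.hstack([f(t,234,95,4),f(c,320,160,4)])]))
```

```text
[0.51564214 0.06217174 0.24283611] [-4.97052486e-05  9.99535789e-01  3.04536085e-02  8.83915536e-04] 0.005863568296175816 [-1.01752754 -0.48221993 -6.04208361] [-0.07954041  0.02101867 -0.03549282]
```

View pics/m3.png

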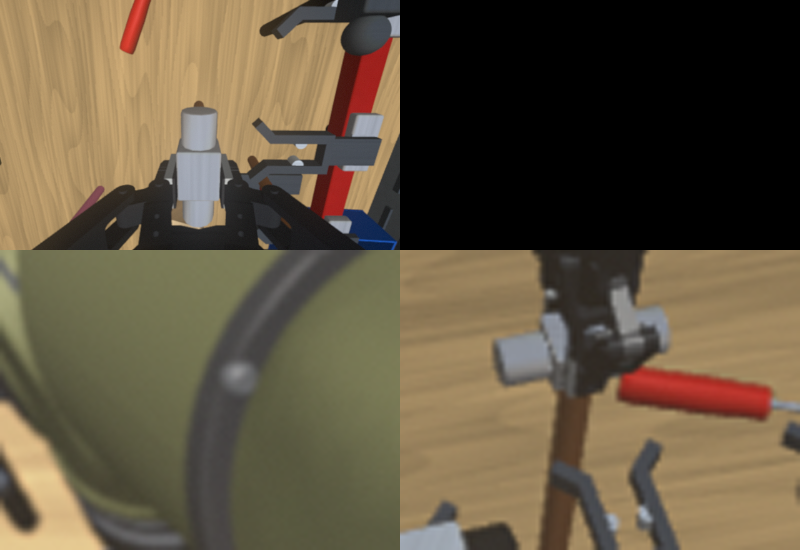

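Run:
```python
from h import *
w=cv2.imread('pics/w3.png'); cv2.imwrite('pics/w3c.png',cv2.resize(w[150:370,270:590],None,fx=2.5,fy=2.5,interpolation=2))
```

```text
(no output)
```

View pics/w3c.png

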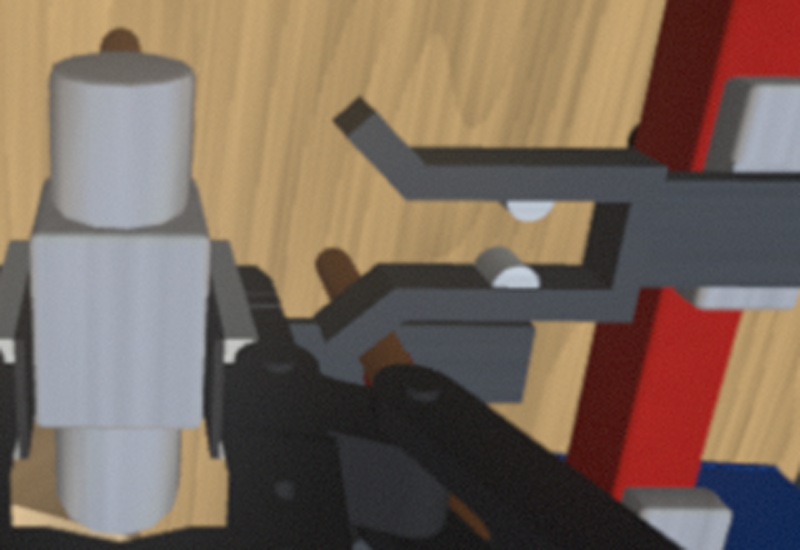

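Run:
```python
from h import *
i=info('w3'); S=lambda x,y:((x+.5)/2.5-.5+270,(y+.5)/2.5-.5+150)
A=lambda p,z=.23: atz(i,S(*p),z)[:2]
u1,u2,l1,l2=[A(p) for p in((412,199),(600,201),(405,288),(608,288))]
st=[A((632,203)),A((612,288))]; tips=[A((345,122)),A((300,340))]
print('up',u1,u2,'lo',l1,l2,'stop',st)
for d in(u2-u1,l2-l1): print('prong yaw deg',np.degrees(np.arctan2(d[1],d[0])))
yaw=.06;X=np.array([np.cos(yaw),np.sin(yaw)]);Y=np.array([-X[1],X[0]])
f=lambda p:(round(p@X*1e3,1),round(p@Y*1e3,1))
print('u',f(u1),f(u2),'l',f(l1),f(l2),'stop',[f(p) for p in st])
for z in(.267,.27):
  C=[A(p,z) for p in((35,236),(210,236),(203,428),(37,425))]; d=C[0]+C[1]-C[2]-C[3]
  print('block',f(np.mean(C,0)),'yaw',np.degrees(np.arctan2(-d[0],d[1])),np.linalg.norm(d)/2,np.linalg.norm(C[1]-C[0]))
print('rollers',[f(A(p,.23)) for p in((529,212),(516,280))])
print('TCP',f(np.array([.5156,.0622])), 'prior home',f(np.array([.614,.0695])))
# handle foot-visible check: handle at head
```

```text
up [0.57717915 0.07732731] [0.61715811 0.07929114] lo [0.579338   0.05600939] [0.62402793 0.05877308] stop [array([0.62403759, 0.07924717]), array([0.62490463, 0.05882791])]
prong yaw deg 2.8122012921419905
prong yaw deg 3.53874780920536
u (np.float64(580.8), np.float64(42.6)) (np.float64(620.8), np.float64(42.1)) l (np.float64(581.7), np.float64(21.2)) (np.float64(626.4), np.float64(21.2)) stop [(np.float64(627.7), np.float64(41.7)), (np.float64(627.3), np.float64(21.3))]
block (np.float64(518.5), np.float64(33.0)) yaw 2.890005498644335 0.037794684287629346 0.029011431736536898
block (np.float64(518.5), np.float64(35.0)) yaw 2.8900054986444594 0.03684726444775567 0.028284186449841014
rollers [(np.float64(606.1), np.float64(39.6)), (np.float64(605.9), np.float64(23.2))]
TCP (np.float64(518.4), np.float64(31.2)) prior home (np.float64(617.1), np.float64(32.6))
```

Wrist crop: the fork gap centre is at rack-frame Y ≈ 31.8 mm and the stop face at X ≈ 627.5, so home is about 618. The hammer head is at Y ≈ 33 and X ≈ 518.5. I'll correct 1.2 mm sideways and ease into the mouth.

Emit:
step_arm --pt "1 0.008 0.0016 0 0 0 0" --pt "1 0.014 0 0 0 0 0" --pt "1 0.014 0 0 0 0 0" --pt "1 0.014 0 0 0 0 0" --pt "1 0.01 0 0 0 0 0"

```text
time: 7.52
eef_pos: [0.5616, 0.0635, 0.242]
tcp_rot: [-0.0, 1.0, 0.03, 0.001]
force: [-0.2, -0.7, -5.4]
gripper_width: 0.0289
```

Emit:
step_arm --pt "1 0.006 0 0 0 0 0" --pt "1 0.006 0 0 0 0 0" --pt "1 0.006 0 0 0 0 0" --pt "1 0.006 0 0 0 0 0" --pt "1 0.004 0 0 0 0 0"

```text
time: 7.93
eef_pos: [0.5815, 0.0649, 0.242]
tcp_rot: [0.0, 1.0, 0.03, 0.0]
force: [0.2, -0.3, -5.7]
gripper_width: 0.0296
```

Emit:
step_arm --pt "1 0 0 0 0 0 0" --pt "1 0 0 0 0 0 0" --pt "1 0 0 0 0 0 0"

```text
time: 8.18
eef_pos: [0.5807, 0.0648, 0.2419]
tcp_rot: [0.0, 1.0, 0.031, -0.0]
force: [-0.1, 0.2, -4.4]
gripper_width: 0.0289
```

Emit:
step_arm --pt "1 0.003 0 0 0 0 0" --pt "1 0.003 0 0 0 0 0" --pt "1 0.003 0 0 0 0 0" --pt "1 0.003 0 0 0 0 0" --pt "1 0.002 0 0 0 0 0"

```text
time: 8.6
eef_pos: [0.592, 0.0656, 0.242]
tcp_rot: [-0.0, 1.0, 0.03, 0.0]
force: [-0.6, 0.2, -5.8]
gripper_width: 0.0292
```

Emit:
step_arm --pt "1 0.002 0 0 0 0 0" --pt "1 0.002 0 0 0 0 0" --pt "1 0 0 0 0 0 0"

```text
time: 8.85
eef_pos: [0.5938, 0.0651, 0.2416]
tcp_rot: [0.001, 1.0, 0.03, -0.001]
force: [-1.6, -1.9, -5.9]
gripper_width: 0.0289
```

Emit:
step_arm --pt "1 0.002 0 0 0 0 0" --pt "1 0 0 0 0 0 0"

```text
time: 9.02
eef_pos: [0.5948, 0.0652, 0.2414]
tcp_rot: [0.001, 1.0, 0.03, -0.002]
force: [-4.5, -1.6, -5.9]
gripper_width: 0.0291
```

Emit:
step_arm --pt "1 0.002 0.0008 0 0 0 0" --pt "1 0 0 0 0 0 0"

```text
time: 9.18
eef_pos: [0.5954, 0.0651, 0.2413]
tcp_rot: [0.0, 1.0, 0.031, -0.003]
force: [-6.1, -1.6, -4.5]
gripper_width: 0.0288
```

Emit:
step_arm --pt "1 0.002 0 0 0 0 0" --pt "1 0 0 0 0 0 0"

```text
time: 9.35
eef_pos: [0.5964, 0.0652, 0.2411]
tcp_rot: [0.001, 1.0, 0.031, -0.003]
force: [-6.6, -1.3, -5.6]
gripper_width: 0.0292
```

Emit:
step_arm --pt "1 0.002 0 0 0 0 0" --pt "1 0 0 0 0 0 0"

```text
time: 9.52
eef_pos: [0.5979, 0.0653, 0.241]
tcp_rot: [0.001, 1.0, 0.031, -0.003]
force: [-7.2, -0.8, -5.1]
gripper_width: 0.0291
```

Emit:
step_arm --pt "1 0.002 0 0 0 0 0" --pt "1 0.002 0 0 0 0 0" --pt "1 0 0 0 0 0 0"

```text
time: 9.77
eef_pos: [0.6019, 0.0655, 0.2412]
tcp_rot: [0.0, 1.0, 0.031, -0.002]
force: [-3.8, -1.8, -6.8]
gripper_width: 0.0288
```

Emit:
step_arm --pt "1 0.002 0 0 0 0 0" --pt "1 0.002 0 0 0 0 0" --pt "1 0 0 0 0 0 0"

```text
time: 10.02
eef_pos: [0.608, 0.0659, 0.2422]
tcp_rot: [-0.0, 1.0, 0.03, 0.001]
force: [0.6, -1.1, -7.7]
gripper_width: 0.029
```

Emit:
step_arm --pt "1 0.002 0 0 0 0 0" --pt "1 0.0015 0 0 0 0 0" --pt "1 0 0 0 0 0 0"

```text
time: 10.27
eef_pos: [0.611, 0.0662, 0.2426]
tcp_rot: [-0.0, 1.0, 0.03, 0.002]
force: [2.0, -0.7, -5.7]
gripper_width: 0.0287
```

Emit:
step_arm --pt "1 0.0015 0 0 0 0 0" --pt "1 0.001 0 0 0 0 0" --pt "1 0 0 0 0 0 0"

```text
time: 10.52
eef_pos: [0.6118, 0.0661, 0.2423]
tcp_rot: [-0.0, 1.0, 0.03, 0.001]
force: [2.2, -2.1, -5.2]
gripper_width: 0.0289
```

Emit:
step_arm --pt "1 0.001 0 0 0 0 0" --pt "1 0.001 0 0 0 0 0" --pt "1 0 0 0 0 0 0"

```text
time: 10.77
eef_pos: [0.6126, 0.066, 0.2419]
tcp_rot: [0.0, 1.0, 0.03, -0.0]
force: [0.4, -1.5, -4.5]
gripper_width: 0.0291
```

Emit:
step_arm --pt "1 0.0015 0 0 0 0 0" --pt "1 0 0 0 0 0 0"

```text
time: 10.93
eef_pos: [0.6136, 0.0668, 0.2419]
tcp_rot: [-0.0, 1.0, 0.031, -0.0]
force: [0.0, -1.3, -6.0]
gripper_width: 0.0291
```

Emit:
step_arm --pt "1 0.0015 0 0 0 0 0" --pt "1 0 0 0 0 0 0"

```text
time: 11.1
eef_pos: [0.6147, 0.0669, 0.2419]
tcp_rot: [-0.0, 1.0, 0.031, -0.0]
force: [0.7, 0.2, -5.8]
gripper_width: 0.0289
```

Emit:
step_arm --pt "1 0.001 0 0 0 0 0" --pt "1 0 0 0 0 0 0"

```text
time: 11.27
eef_pos: [0.6148, 0.0668, 0.2418]
tcp_rot: [-0.0, 1.0, 0.031, -0.001]
force: [-1.9, 0.1, -5.8]
gripper_width: 0.029
```

Emit:
step_arm --pt "1 0.001 0 0 0 0 0" --pt "1 0 0 0 0 0 0"

```text
time: 11.43
eef_pos: [0.615, 0.0668, 0.2418]
tcp_rot: [0.0, 1.0, 0.031, -0.001]
force: [-4.7, 1.2, -4.9]
gripper_width: 0.0291
```

Emit:
step_arm --pt "1 0.001 0 0 0 0 0" --pt "1 0 0 0 0 0 0"

```text
time: 11.6
eef_pos: [0.615, 0.0668, 0.2417]
tcp_rot: [0.0, 1.0, 0.031, -0.002]
force: [-6.8, 0.6, -3.3]
gripper_width: 0.0292
```

Emit:
step_arm --pt "1 -0.002 0 0 0 0 0" --pt "1 0 0 0.002 0 0 0" --pt "1 0 0 0.002 0 0 0" --pt "1 0 0 0.002 0 0 0" --pt "1 0 0 0 0 0 0"

```text
time: 12.02
eef_pos: [0.615, 0.0661, 0.237]
tcp_rot: [0.0, 1.0, 0.03, -0.001]
force: [-4.3, -0.1, -5.1]
gripper_width: 0.0288
```

Emit:
step_arm --pt "1 0 0 0.002 0 0 0" --pt "1 0 0 0.002 0 0 0" --pt "1 0 0 0 0 0 0"

```text
time: 12.27
eef_pos: [0.615, 0.0661, 0.234]
tcp_rot: [0.0, 1.0, 0.03, -0.001]
force: [-6.0, -0.4, -5.4]
gripper_width: 0.0292
```

Emit:
step_arm --pt "1 0 0 0.001 0 0 0" --pt "1 0 0 0.001 0 0 0" --pt "1 0 0 0 0 0 0"

```text
time: 12.52
eef_pos: [0.615, 0.0661, 0.2327]
tcp_rot: [0.0, 1.0, 0.03, -0.001]
force: [-5.1, -0.1, -3.8]
gripper_width: 0.0288
```

Emit:
step_arm --pt "1 -0.001 0 0 0 0 0" --pt "1 0 0 0.001 0 0 0" --pt "1 0 0 0 0 0 0"

```text
time: 12.77
eef_pos: [0.6149, 0.0662, 0.2321]
tcp_rot: [0.0, 1.0, 0.03, 0.0]
force: [-3.6, -0.2, -5.7]
gripper_width: 0.0288
```

Emit:
step_arm --pt "1 -0.001 0 0.001 0 0 0" --pt "1 0 0 0 0 0 0" --pt "1 0 0 0 0 0 0"

```text
time: 13.02
eef_pos: [0.6149, 0.0662, 0.2316]
tcp_rot: [-0.0, 1.0, 0.03, 0.001]
force: [-1.7, -0.7, -4.7]
gripper_width: 0.0288
```

Emit:
step_arm --pt "1 0 0 0.001 0 0 0" --pt "1 0 0 0 0 0 0" --pt "1 0 0 0 0 0 0"

```text
time: 13.27
eef_pos: [0.6148, 0.0662, 0.2315]
tcp_rot: [0.0, 1.0, 0.03, 0.001]
force: [-2.1, -1.5, 0.4]
gripper_width: 0.0291
```

Emit:
step_arm --pt "1 0 0 0.001 0 0 0" --pt "1 0 0 0 0 0 0" --pt "1 0 0 0 0 0 0"

```text
time: 13.52
eef_pos: [0.6149, 0.0662, 0.2314]
tcp_rot: [0.0, 1.0, 0.03, 0.001]
force: [-2.2, -1.2, 5.6]
gripper_width: 0.029
```

Emit:
step_arm --pt "1 0 0 0.001 0 0 0" --pt "1 0 0 0 0 0 0" --pt "1 0 0 0 0 0 0"

```text
time: 13.77
eef_pos: [0.6149, 0.0662, 0.2314]
tcp_rot: [0.0, 1.0, 0.03, 0.001]
force: [-4.1, -2.5, 9.5]
gripper_width: 0.0289
```

Emit:
step_arm --pt "1 0 0 -0.002 0 0 0" --pt "1 0 0 0 0 0 0"

```text
time: 13.93
eef_pos: [0.6148, 0.0664, 0.2315]
tcp_rot: [-0.0, 1.0, 0.03, 0.001]
force: [-1.0, -1.7, 2.8]
gripper_width: 0.0289
```

Emit:
step_arm --pt "0.55 0 0 0 0 0 0" --pt "0.5 0 0 0 0 0 0" --pt "0.4 0 0 0 0 0 0" --pt "0.3 0 0 0 0 0 0" --pt "0.3 0 0 0 0 0 0"

```text
time: 14.35
eef_pos: [0.6143, 0.0665, 0.2308]
tcp_rot: [-0.0, 1.0, 0.031, 0.0]
force: [-0.3, -0.3, -0.0]
gripper_width: 0.0602
```

Run:
```python
from h import *
s=robot.state();print(s['eef_pos'],s['force'],s['gripper_width'])
w,_=snap('wrist','w4');c,_=snap('scene','s4')
f=lambda im,x,y,k:cv2.resize(im[y:y+300//k,x:x+400//k,::-1],(400,300),interpolation=2)
cv2.imwrite('pics/m4.png',np.vstack([np.hstack([cv2.resize(w[:,:,::-1],(400,250)),f(c,330,180,4)[:250]])]))
```

```text
[0.61428301 0.06652823 0.23075179] [-0.31481308 -0.26487836 -0.03322608] 0.06019001239314612
```

View pics/m4.png

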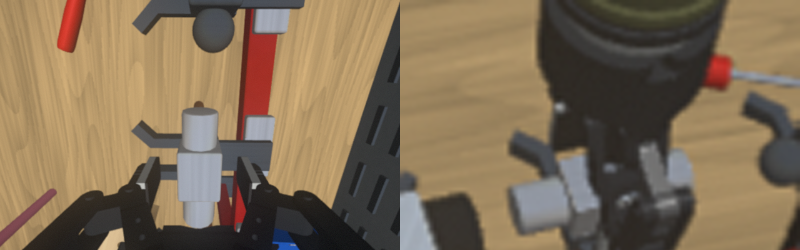

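The jaws are clear of the head on both sides and the hammer sits in the fork. I'll raise the gripper straight up.

Emit:
step_arm --pt "0.3 0 0 -0.008 0 0 0" --pt "0.3 0 0 -0.015 0 0 0" --pt "0.3 0 0 -0.02 0 0 0" --pt "0.3 0 0 -0.025 0 0 0" --pt "0.3 0 0 -0.03 0 0 0"

```text
time: 14.87
eef_pos: [0.6137, 0.0662, 0.3054]
tcp_rot: [0.0, 1.0, 0.031, -0.0]
force: [-0.1, -0.5, -1.1]
gripper_width: 0.0597
```

Emit:
step_arm --pt "0.3 -0.03 0 -0.03 0 0 0" --pt "0.3 -0.04 0 -0.03 0 0 0" --pt "0.3 -0.04 0 -0.03 0 0 0" --pt "0.3 -0.04 0 -0.02 0 0 0" --pt "0.3 -0.04 0 0 0 0 0"

```text
time: 15.28
eef_pos: [0.4722, 0.0589, 0.3909]
tcp_rot: [-0.001, 1.0, 0.031, 0.004]
force: [0.6, 0.6, 0.1]
gripper_width: 0.0597
```

Emit:
step_arm --pt "0.3 -0.03 0 0 0 0 0" --pt "0.3 0 0 0 0 0 0" --pt "0.3 0 0 0 0 0 0" --pt "0.3 0 0 0 0 0 0" --pt "0.3 0 0 0 0 0 0"

```text
time: 15.7
eef_pos: [0.4504, 0.0564, 0.3871]
tcp_rot: [-0.0, 1.0, 0.03, 0.001]
force: [0.7, 1.4, 0.1]
gripper_width: 0.0596
```

Run:
```python
from h import *
s=robot.state();print(s['eef_pos'],s['force'],s['gripper_width'])
t,_=snap('top','t5');c,_=snap('scene','s5')
cv2.imwrite('pics/m5.png',np.vstack([cv2.resize(c[160:310,270:540,::-1],(540,300),interpolation=2),cv2.resize(t[80:230,120:390,::-1],(540,300),interpolation=2)]))
```

```text
[0.45043336 0.05642166 0.38709375] [0.72765522 1.42096165 0.14615447] 0.05959271414594458
```

View pics/m5.png

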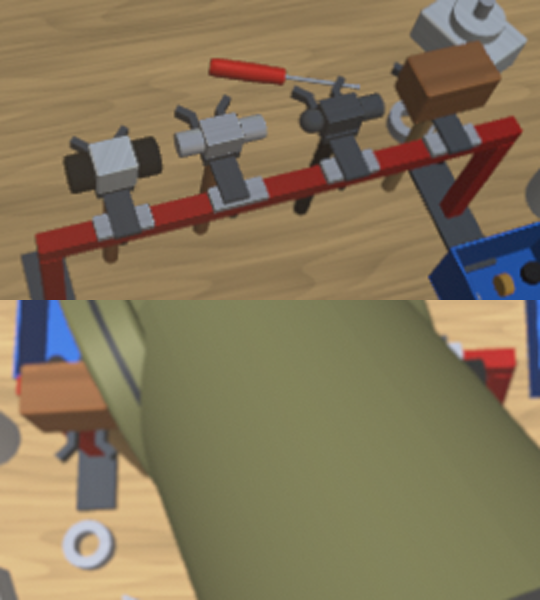

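Run:
```python
from h import *
i=info('s5'); yaw=.06;X=np.array([np.cos(yaw),np.sin(yaw)]);Y=np.array([-X[1],X[0]])
h=X*.618+Y*.0318; print(proj(i,np.array([*h,.244])),proj(i,np.array([*(h+Y*.044),.244])),proj(i,np.array([*(h-Y*.044),.244])))
a,b=cv2.imread('pics/s0.png'),cv2.imread('pics/s5.png')
d=cv2.absdiff(a,b).max(2)
for n,(x,y,w,hh) in dict(soft=(300,222,52,40),ball=(418,203,45,35),mallet=(466,180,55,45)).items():
    g=lambda m:np.float32(cv2.cvtColor(m[y:y+hh,x:x+w],6)); print(n,d[y:y+hh,x:x+w].mean(),cv2.phaseCorrelate(g(a),g(b)))
robot.job_done()
```

```text
[379.47263435 227.3508215 ] [400.70216971 222.23064315] [357.83809491 232.54663974]
soft 2.0947115384615387 ((-0.006384265395102062, -0.03783874551919553), 0.9956091993384891)
ball 1.8196825396825398 ((0.5145463293292671, -0.0318226531706749), 0.9886551439026255)
mallet 1.8763636363636365 ((-0.015361590185861473, 0.49369031179817924), 1.0012104115662752)
the job is handed in; nothing more can be done
```

I took the hammer out of the holder, worked it into the free hook past the rollers to the stop, let the head down onto both prongs and released it. The job is handed in; no verdict is reported.

- **Push-in:** the wrist force peaked at about 7 N as the handle passed the rollers, then fell. It rose to about 7 N again at the stop, 20 mm after first touching the rollers and where the stop was predicted.
- **Lowering and release:** I lowered the head until its weight came off the gripper. The push peaked at about 9.5 N upward on the gripper, and I eased it off before opening. The gripper came away without touching anything, and the wrist read only about 1–2 N afterwards.
- **Final picture:** the hammer hangs upright and along the rack, its head within about 1 px of where a fully home hammer should show. The tools on either side show shifts of at most 0.5 px, about 1 mm.
- **What I couldn't check:** the arm blocked the top camera in the final view, so the last check rests on the scene camera alone. The hammer's tilt was judged by eye and not measured.

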